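# Refit the washed star wheel and lock it with its spindle clip

## Task

The star wheel of the indexing station has been washed and goes back on: lower it, hub up and without dropping it, over the spindle so that the drive pin enters one of its six holes and it rests level on the sprung seat. Then, using the blue clip, press the hub down against its spring until the spindle's groove is clear, and push the clip sideways into the groove until it is fully home and holds the wheel down by itself. Work gently, never loading the clip with more than 30 N, and leave the other things on the table where they are.

Things in the scene. Friction and masses are not known exactly. Their poses are not given: they have to be found in the camera images.
- station: fixed indexing station: stainless box 92x92 mm, 26 high, round boss (80 mm diameter) up to 30, upright steel spindle of 18 mm diameter at its centre, tip chamfered to 11 mm over 4 mm. Origin: centre of its underside, on the spindle axis, z up; a black panel with three small buttons looks to its -x. The spindle is jacked to suit the mould: its tip stands 78 to 88 mm over the origin, unknown
- seat (a point): centre of the top of the sprung steel seat disc round the spindle, unloaded, 46 mm over the station's origin; disc 40 mm in diameter. It can be pushed down by up to 12 mm: it begins to yield at 4 N and takes 0.5 N more per mm (the wheel's weight of about 2 N counts)
- drive_pin (a point): tip of the upright brass drive pin, 6 mm diameter, 26 mm from the spindle axis along the station's +x, 52 mm over the station's origin
- star_wheel: loose white plastic star wheel, 100 mm across, about 0.2 kg, lying hub up: plate 12 mm thick with six round pockets in its rim and six drive holes of 10 mm diameter at 26 mm from its axis, one on its own +x, then every 60 degrees (each in line with a pocket); bore 19.8 mm. Origin: centre of its underside, z up through the hub
- hub_top (a point): centre of the hub's flat top, 26 mm over the wheel's underside; hub 43 mm in diameter, grip it from above. The spindle has a groove 6.5 mm high (core 12 mm diameter) that ends 12 mm below its tip. The hub of the resting wheel covers it partly or wholly; it is clear for the clip when the hub is pressed down by 1 to 12 mm, as the spindle was set: not measured, to be found by feel
- clip: loose blue plastic horseshoe clip, 5 mm thick, 24 mm wide, lying flat. Origin: on its underside, where the spindle axis comes to be when the clip is home and its bridge bears on the groove core; x points out of the mouth, the way it is pushed; z up
- clip_mouth (a point): mid of the mouth, between the arm tips, 13 mm ahead of the clip's origin. The arms' round noses (7.6 mm apart, 6 mm ahead of the origin) spread and snap over the core: some 6 to 12 N of push with its rubbing, rising from 12 mm before home, yielding over the last 7 mm, then a hard stop. Too high, the noses stop on the 18 mm spindle 13 to 16 mm before home; too low, likewise
- clip_tab (a point): top centre of the clip's upright pull tab, 16 mm along x, 10 mm thick along y, its top 27 mm over the clip's underside; it stands 32 mm behind the clip's origin; pinch it across its thickness from above. Pushing or pressing hard at the tab levers the clip and loads it more than the hand feels: some 10 N at the hard stop is enough
- nail_brush: bystander: purple oval nail brush, 30x86x22 mm; origin at the centre of its underside; must stay where it is
- mould_cup_1: bystander: grey upright lolly mould cup nearest the station, 38x64x95 mm; origin at the centre of its underside; must stay where it is
- mould_cup_2: bystander: second grey lolly mould cup, 38x64x95 mm; origin at the centre of its underside; must stay where it is
- stick_bundle: bystander: bundle of wooden lolly sticks with two bands, 35x117x14 mm; origin at the centre of its underside; must stay where it is
- wing_nut_1: bystander: white wing nut at the corner of the stick fixture, 12x36x16 mm; origin at the centre of its underside; must stay where it is
- wing_nut_2: bystander: white wing nut at the corner of the stick fixture, 12x36x16 mm; origin at the centre of its underside; must stay where it is

How it is judged (in metres and radians):
On the way:
1. the star wheel rests released and level on the seat, its bore on the spindle and the drive pin in one of its holes (z of star_wheel in the frame of station below 0.0475 m and horizontal distance between star_wheel and station below 0.0025 m and angle between star_wheel's own z axis and vertical below 0.04 rad and contact force between the fingers and star_wheel below 0.1 N), for 0.2 s.
At the end, for the whole second after the job is handed in: released and at rest, the clip lies level in the groove, its origin within 2 mm of the spindle axis, flat on the hub, and by itself holds the wheel down: level, within 2.5 mm of the axis, its underside under 45.2 mm over the station's origin (it rests at 46 without the clip) (horizontal distance between clip and station below 0.002 m and z of clip in the frame of station between 0.0598 and 0.0722 m and angle between the z axis of clip and the z axis of station, either way round below 0.06 rad and z of star_wheel in the frame of station between 0.034 and 0.0452 m and z of clip in the frame of star_wheel between 0.0248 and 0.0275 m and horizontal distance between star_wheel and station below 0.0025 m and angle between star_wheel's own z axis and vertical below 0.05 rad and linear speed of each of clip, star_wheel below 0.02 m/s); the robot touches nothing.
It fails at once if more than 30 N between clip and station (contact force between clip and station above 30 N).
It fails at once if more than 30 N between clip and wheel (contact force between clip and star_wheel above 30 N).
It fails at once if more than 40 N between wheel and station (contact force between star_wheel and station above 40 N).
It fails at once if a bystander shifted by more than 20 mm (distance of any of nail_brush, mould_cup_1, mould_cup_2, wing_nut_1, stick_bundle, wing_nut_2 from where it was at the start of the episode above 0.02 m).
It fails at once if the wheel let go over the spindle while still more than 12 mm above its seat (horizontal distance between star_wheel and station below 0.03 m and z of star_wheel in the frame of station above 0.058 m and contact force between the fingers and star_wheel below 0.02 N).
It also fails if it takes over 70 s, if anything falls off the work surface, if the arm or the gripper's body presses on something with over 40 N, if the wrist force passes 120 N, or if a joint passes its speed limit or range.

## Robot

A 6-joint arm with a two-finger parallel gripper is mounted at the origin on a cart in front of the work surface, level with it; the furniture and walls round the work are solid. World frame = base frame: x ahead of the robot, y to its left, z up, the work surface at z = 0. Lengths are in m, angles in degrees, forces in N, time in s.
With the tool pointing down it reaches from about 0.25 to 0.725 m from the base axis. Payload 9.7 kg.
Tool frame: the origin (TCP) lies midway between the tips of the shut fingers; the grasp point (between the pads) lies 19 mm behind it; z points along the fingers, y is the line along which they close (so a half turn about z gives the same grasp; the last joint's range is limited). The gripper opens to 85 mm and grips with 20 to 120 N. Pads are 22 mm wide; open, the fingers measure 114 mm over their backs; the gripper's body (76 mm by 85 mm) begins 54 mm behind the grasp point. The pads swing forward as they close: fully open they stand 13 mm farther back than shut.
Start: joints at [-65.546, 4.979, 10.078, 95.1, 0, 90], TCP at [0.228, -0.501, 0.231] pointing down, gripper open.
Joint ranges: [-179.16, 179.16], [-48.56, 103.87], [-65.8, 70.77], [-126.05, 130.52], [-82.76, 87.17], [-180, 180]. Speed limits (degrees/s): [127.2, 127.2, 147.25, 180, 180, 180].

## Interface

Orientations are given as [roll, pitch, yaw] about the fixed x, y, z axes, in that order (R = Rz(yaw) Ry(pitch) Rx(roll)).
In Python, from workcell import bot gives the robot as it stands. The module is installed in compiled form; this text tells all that it offers.
- The arm moves only by the tool send_rows, never from a script. Its argument "moves" is one flat list of numbers, 7 for each row, row after row: the shift along the world's x, y, z normalised to -1 to 1, where 1 is 0.025 m, then the turn, a rotation vector about the world's x, y, z normalised to -1 to 1, where 1 is 0.15 rad, then the closure, from -1 (fully open) to 1 (shut), so that 0 is half open. A call has 1 to 8 rows; each row shifts and turns the commanded pose from where the row before left it; what a row does not reach is not made up. A row lasts 1/8 s, in which the tool goes at most 62.5 mm and 10.7 degrees, less where a joint would pass 70% of its speed; a pose out of reach is approached as far as the arm can. A call with a number of a shift or a turn outside -1 to 1 is refused whole. A call with a gripper value outside its range is refused whole. The fingers move at their own pace and stop on an object; "squeeze" is the grip in N (left out, the last holds). Time passes only in rows, so rows that do not move let the fingers close. It gives the time, the measured TCP pose, the force, the opening and the grip force at its end, in the units of the state.
- bot.get_obs(): the state, without advancing time (a new reading comes with each control period).
- bot.camera(name): name is "side" or "top" or "wrist"; returns a dict with "color" (384x512x3 uint8, red, green, blue), "camera_matrix" (3x3 intrinsics, pixels), "R" (3x3) and "t" (3): a world point X has camera coordinates R X + t. Camera axes: x right, y down, z forward; pixel columns grow to the right and rows downward; lengths in m; the calibration is good to about 2 mm. A picture is of the moment at which its call begins. There is no depth.
- bot.job_done(): hands the job in; it is judged then, once.
Trained networks look in the newest picture that a camera, given by its name, has taken for a name from the list of things; names that differ only in an ending like _2 or _b are one class to them, and where a whole thing is asked for, a point or a joint stands for the part that bears it (a point fixed in the world has none). Each returns a list of dicts, best first, with "p" (0 to 1); they miss things now and then, are a little off and sometimes report something else, mostly with a low value. They report only what shows in the picture. A call takes as long as a camera call.
- bot.boxes_of(camera, query): "extent" ([left, top, right, bottom] in pixels, round what is visible of it).
- bot.trace(camera, query): "region" (384x512 bool, what is visible of it) and "extent" ([left, top, right, bottom] in pixels, round what is visible of it).
- bot.landmark_of(camera, query): "pixel" ([column, row] in pixels: a listed point, or the origin of a listed thing).
The state is a dict: "time": time; "q": joint angles; "qd": joint speeds; "joint_efforts": joint torques, N m; "ee_pos": TCP position; "tcp_rot": TCP orientation; "wrist_force": force on the tool from outside, world axes, zero at the start; "torque": the same for the moment, N m; "opening": finger opening in m; "grasp_force": force on a finger pad.
Only numpy, scipy, OpenCV 4.12 (cv2) and the standard library are available. Lean on these libraries where they do the work, as an engineer would, in place of code of your own. Each camera call takes 0.05 s, during which the arm holds its last target. There are 200 camera calls.

## Working session

There is one attempt and no reset: what is moved stays moved. The work goes in short steps, Python scripts to look and compute and a tool call to move; the robot and the scene stay as the last step left them, time stands still between calls to the robot, and variables do not carry over. Pictures are saved under pics/ and viewed, at most 12 in all, crops included, and the job is handed in when it is done.

Besides the shell and the picture viewer there is one more tool, called after "Request:" as name(argument=value, ...) on one line, values as JSON. send_rows: Moves the arm, as the interface text tells. Its arguments: {"type":"object","properties":{"moves":{"type":"array"},"squeeze":{"type":"number"}},"required":["moves"]}

```bash
mkdir -p pics
cat > h.py <<'E'
import numpy as np, cv2
from workcell import bot
def ray(c,px):
    K=np.array(c["camera_matrix"]);R=np.array(c["R"]);t=np.array(c["t"])
    d=R.T@np.linalg.inv(K)@np.array([px[0],px[1],1.]);return -R.T@t,d
def atz(c,px,z):
    o,d=ray(c,px);return o+d*(z-o[2])/d[2]
def proj(c,X):
    p=np.array(c["camera_matrix"])@(np.array(c["R"])@np.array(X)+np.array(c["t"]));return p[:2]/p[2]
def tri(obs):
    A=np.zeros((3,3));b=np.zeros(3)
    for c,px in obs:
        o,d=ray(c,px);d=d/np.linalg.norm(d);M=np.eye(3)-np.outer(d,d);A+=M;b+=M@o
    return np.linalg.solve(A,b)
E
python3 - <<'E'
from h import *
np.set_printoptions(precision=4,suppress=True)
ims=[]
for n in ["top","side"]:
    c=bot.camera(n);ims.append(c["color"])
    print(n,-np.array(c["R"]).T@np.array(c["t"]))
    for q,z in [("station",0),("seat",.046),("drive_pin",.052),("star_wheel",0),("hub_top",.026),("clip",0),("clip_mouth",0),("clip_tab",.027),("nail_brush",0),("mould_cup_1",0),("stick_bundle",0),("wing_nut_1",0)]:
        print(q,[(np.round(r["pixel"],1),round(r["p"],2),atz(c,r["pixel"],z)[:2]) for r in bot.landmark_of(n,q)[:3]])
    cv2.imwrite(f"pics/{n}.png",cv2.resize(c["color"][:,:,::-1],(800,600)))
o=bot.get_obs();print(o)
E
```

```text
top [ 0.4789 -0.2242  1.0411]
station [(array([233.5, 224.2]), 0.81, array([ 0.49  , -0.1515])), (array([273.8, 250. ]), 0.71, array([ 0.428, -0.246]))]
seat [(array([232.9, 225.5]), 0.72, array([ 0.4866, -0.1533])), (array([310.4, 164.1]), 0.2, array([ 0.624, -0.332]))]
drive_pin [(array([238.8, 213.7]), 0.77, array([ 0.5129, -0.1673]))]
star_wheel [(array([323.8, 232. ]), 0.75, array([ 0.4686, -0.3645])), (array([282. , 267.6]), 0.34, array([ 0.3867, -0.2645]))]
hub_top [(array([325.5, 232.7]), 0.59, array([ 0.4672, -0.3649]))]
clip [(array([275.4, 251.6]), 0.48, array([ 0.4242, -0.2497]))]
clip_mouth [(array([315.5, 163. ]), 0.74, array([ 0.6331, -0.3492]))]
clip_tab [(array([282.4, 268.5]), 0.61, array([ 0.3871, -0.2643]))]
nail_brush [(array([268.2, 182.2]), 0.86, array([ 0.5888, -0.2354]))]
mould_cup_1 [(array([198.9, 139.9]), 0.86, array([ 0.6943, -0.0698])), (array([192.5, 119.8]), 0.85, array([ 0.744 , -0.0544])), (array([273.7, 251.2]), 0.31, array([ 0.4252, -0.2457]))]
stick_bundle [(array([314.4, 164.3]), 0.57, array([ 0.63  , -0.3465]))]
wing_nut_1 [(array([217.9, 276.2]
[... 898 characters left out ...]
.7535, -0.0535])), (array([251.6, 198.6]), 0.33, array([ 0.6062, -0.2526]))]
stick_bundle [(array([260.2, 183.6]), 0.83, array([ 0.6316, -0.3333]))]
wing_nut_1 [(array([312.3, 256.7]), 0.54, array([ 0.3766, -0.1158]))]
{'time': 1.3, 'q': array([-65.5455,   4.979 ,  10.0783,  95.0989,  -0.0005,  90.0005]), 'qd': array([ 0.0138, -0.0336, -0.0147, -0.0867, -0.1101,  0.003 ]), 'joint_efforts': array([ -0.0005, -52.0103,  46.4858,   0.0017,   0.0001,  -0.    ]), 'ee_pos': array([ 0.2277, -0.5007,  0.2313]), 'tcp_rot': array([179.9996,   0.0005,  24.454 ]), 'wrist_force': array([0.8129, 0.4676, 0.6869]), 'torque': array([0.0219, 0.0321, 0.0186]), 'grasp_force': 0.0, 'opening': 0.08510964629474772}
```

View top.

View pics/top.png

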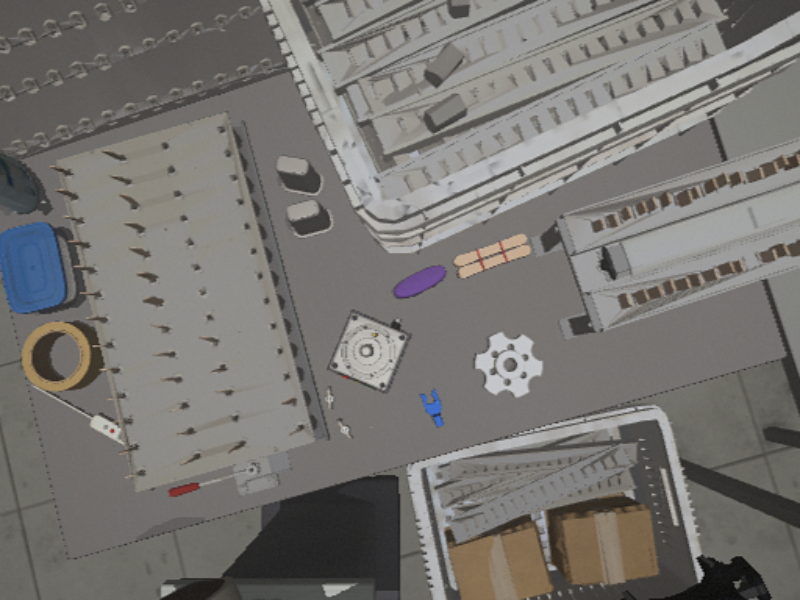

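View pics/side.png

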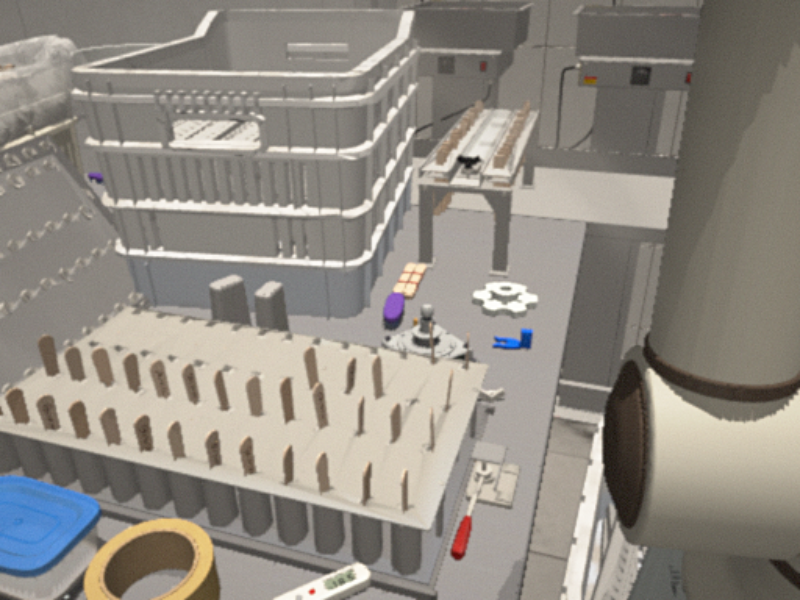

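The top view shows the station at about (367,350), the wheel at (510,364), and the clip at (432,408) with its mouth up. The side view agrees, and the path over the wheel is free.

Request:
send_rows(moves=[0.96, 0.544, -0.12, 0, 0, 0, -1, 0.96, 0.544, -0.12, 0, 0, 0, -1, 0.96, 0.544, -0.12, 0, 0, 0, -1, 0.96, 0.544, -0.12, 0, 0, 0, -1, 0.96, 0.544, -0.12, 0, 0, 0, -1, 0.96, 0.544, -0.12, 0, 0, 0, -1, 0.96, 0.544, -0.12, 0, 0, 0, -1, 0.96, 0.544, -0.12, 0, 0, 0, -1])

```text
time: 2.3
ee_pos: [0.4205, -0.3914, 0.2072]
tcp_rot: [180.0, -0.0, 24.5]
wrist_force: [-0.0, 0.6, 0.4]
opening: 0.0852
grasp_force: 0.0
```

Run:
```python
from h import *
np.set_printoptions(precision=4,suppress=True)
c=bot.camera("wrist");print(bot.get_obs()["ee_pos"],bot.get_obs()["tcp_rot"], -np.array(c["R"]).T@np.array(c["t"]))
for q,z in [("station",0),("seat",.046),("drive_pin",.052),("star_wheel",0),("hub_top",.026),("clip",0),("clip_mouth",0),("clip_tab",.027)]:
    print(q,[(np.round(r["pixel"],1),round(r["p"],2),atz(c,r["pixel"],z)[:2]) for r in bot.landmark_of("wrist",q)[:3]])
cv2.imwrite("pics/w1.png",c["color"][:,:,::-1])
```

```text
[ 0.4226 -0.3899  0.2064] [-179.9537   -0.0525   24.544 ] [ 0.494  -0.3582  0.3494]
station [(array([82.1, 15.9]), 0.82, array([ 0.4902, -0.1586])), (array([140. , 111.8]), 0.27, array([ 0.4216, -0.2433]))]
seat []
drive_pin []
star_wheel [(array([253. , 116.2]), 0.91, array([ 0.4711, -0.3642]))]
hub_top [(array([255.2, 119.6]), 0.59, array([ 0.4705, -0.3673]))]
clip [(array([141.5, 113. ]), 0.96, array([ 0.421 , -0.2453]))]
clip_mouth [(array([140.9, 105.4]), 0.62, array([ 0.4289, -0.2421])), (array([78.9, 14.2]), 0.24, array([ 0.4904, -0.1551]))]
clip_tab [(array([136.5, 146.6]), 0.92, array([ 0.3898, -0.2598])), (array([140.5, 110.7]), 0.72, array([ 0.4285, -0.2523])), (array([80.8, 17.3]), 0.18, array([ 0.4888, -0.1732]))]
```

View pics/w1.png

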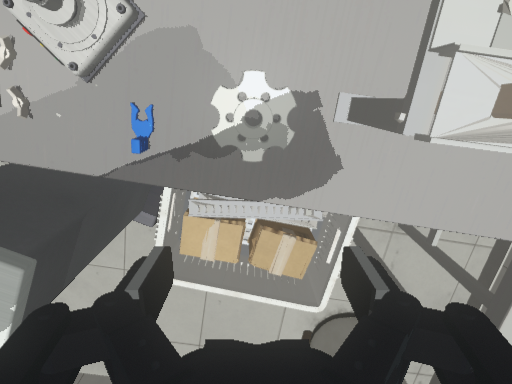

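The wrist view shows the hub at (253,118) with holes around it, the clip at (141,113) with its tab at (137,146), and the station at top left. Next I measure the wheel's phase on the plate plane.

```bash
cat >> h.py <<'E'
def rect(c,cx,cy,z,half=.07,res=.00025,img=None):
    n=int(2*half/res)+1;g=np.linspace(-half,half,n)
    X,Y=np.meshgrid(cx+g,cy+g)
    P=np.stack([X,Y,np.full_like(X,z)],-1)@np.array(c["R"]).T+np.array(c["t"])
    p=P@np.array(c["camera_matrix"]).T;m=(p[...,:2]/p[...,2:]).astype(np.float32)
    return cv2.remap(c["color"] if img is None else img,m[...,0],m[...,1],cv2.INTER_LINEAR)
def wheelphase(c,name,z=.012):
    r=bot.trace(name,"star_wheel")[0];M=(r["region"]*255).astype(np.uint8)
    e=r["extent"];ctr=atz(c,[(e[0]+e[2])/2,(e[1]+e[3])/2],z)
    for _ in range(4):
        W=rect(c,ctr[0],ctr[1],z,img=M)>127
        cs,_h=cv2.findContours(W.astype(np.uint8),0,1);k=max(cs,key=cv2.contourArea)
        (u,v),rad=cv2.minEnclosingCircle(k)
        ctr=ctr+np.array([(u-280)*.00025,(v-280)*.00025,0])
    a=k[:,0,:]-np.array([u,v]);th=np.arctan2(a[:,1],a[:,0]);rr=np.hypot(*a.T)*.00025
    b=np.deg2rad(np.arange(0,360,1.));o=np.argsort(th);R=np.interp(b,th[o],rr[o],period=2*np.pi)
    F=(R*np.exp(-6j*b)).mean()
    return ctr,rad*.00025,np.rad2deg(np.angle(-F))/-6%60,abs(F)
E
python3 - <<'E'
from h import *
np.set_printoptions(precision=4,suppress=True)
for n in ["wrist","top"]:
    c=bot.camera(n)
    # R~-cos(6(b-phi)); F=-A/2 e^{-6i phi}
    print(n,wheelphase(c,n))
    W=rect(c,.4695,-.3645,.012,.055,.0002)
    cv2.imwrite(f"pics/rect_{n}.png",W[:,:,::-1])
c=bot.camera("side")
for q in ["hub_top","seat","drive_pin","station","clip_tab","clip","clip_mouth"]:
    cs=bot.camera("side");a=bot.landmark_of("side",q);ct=bot.camera("top");b=bot.landmark_of("top",q)
    if a and b: print(q,tri([(cs,a[0]["pixel"]),(ct,b[0]["pixel"])]))
W=cv2.hconcat([cv2.imread("pics/rect_wrist.png"),cv2.resize(cv2.imread("pics/rect_top.png"),(551,551))])
cv2.imwrite("pics/r.png",cv2.resize(W,(800,400)))
E
```

```text
Traceback (most recent call last):
  File "h.py", line 22, in wheelphase
    r=bot.trace(name,"star_wheel")[0];M=(r["region"]*255).astype(np.uint8)
      ~~~~~~~~~~~~~~~~~~~~~~~~~~~~^^^
IndexError: list index out of range
```

```bash
cat > a.py <<'E'
from h import *
np.set_printoptions(precision=4,suppress=True)
for n in ["wrist","top"]:
    for _ in range(3):
        c=bot.camera(n)
        try: print(n,wheelphase(c,n))
        except IndexError: print(n,"miss")
    W=rect(c,.4695,-.3645,.012,.055,.0002)
    cv2.imwrite(f"pics/rect_{n}.png",W[:,:,::-1])
for q in ["hub_top","seat","drive_pin","station","clip_tab","clip","clip_mouth"]:
    cs=bot.camera("side");a=bot.landmark_of("side",q);ct=bot.camera("top");b=bot.landmark_of("top",q)
    if a and b: print(q,tri([(cs,a[0]["pixel"]),(ct,b[0]["pixel"])]))
W=cv2.hconcat([cv2.imread("pics/rect_wrist.png"),cv2.imread("pics/rect_top.png")])
cv2.imwrite("pics/r.png",cv2.resize(W,(800,400)))
E
python3 a.py
```

```text
wrist (array([ 0.4707, -0.3643,  0.012 ]), 0.05080886459350586, np.float64(52.90326341386988), np.float64(0.003282175900350913))
wrist (array([ 0.4699, -0.3651,  0.012 ]), 0.050919273376464846, np.float64(52.944934900726196), np.float64(0.0032991889965794836))
wrist (array([ 0.47  , -0.3647,  0.012 ]), 0.050611427307128906, np.float64(53.17318548422908), np.float64(0.0034190035005927243))
top (array([ 0.4671, -0.3655,  0.012 ]), 0.05131262588500977, np.float64(53.328025718071665), np.float64(0.0032778446435998273))
top (array([ 0.466 , -0.3653,  0.012 ]), 0.05161638641357422, np.float64(52.791095488700556), np.float64(0.0030856500165798075))
top (array([ 0.4666, -0.3645,  0.012 ]), 0.05010284042358398, np.float64(53.007903522377276), np.float64(0.003096514762526067))
hub_top [ 0.4636 -0.3686  0.0334]
seat [ 0.4895 -0.1573  0.0447]
drive_pin [ 0.5156 -0.1679  0.0584]
station [ 0.562  -0.0803  0.0451]
clip_tab [ 0.3883 -0.2661  0.0139]
clip [ 0.4181 -0.2464  0.0045]
```

View pics/r.png

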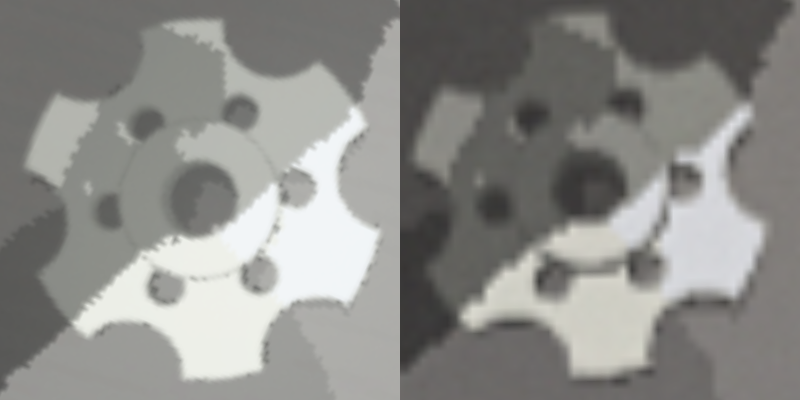

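The rectified views show holes around the hub, one at 53° (lower right), which matches the fitted phase of 53°. Now a close look at the station.

Request:
send_rows(moves=[0, 1, 0, 0, 0, 0, -1, 0, 1, 0, 0, 0, 0, -1, 0, 1, 0, 0, 0, 0, -1, 0, 1, 0, 0, 0, 0, -1, 0, 1, 0, 0, 0, 0, -1, 0, 1, 0, 0, 0, 0, -1, 0, 1, 0, 0, 0, 0, -1, 0, 0, 0, 0, 0, 0, -1])

```text
time: 5.85
ee_pos: [0.4198, -0.2159, 0.2077]
tcp_rot: [180.0, -0.0, 24.6]
wrist_force: [0.8, -0.6, -0.0]
opening: 0.0854
grasp_force: 0.0
```

```bash
cat > b.py <<'E'
from h import *
np.set_printoptions(precision=4,suppress=True)
for _ in range(2):
  c=bot.camera("wrist");print(bot.get_obs()["ee_pos"], -np.array(c["R"]).T@np.array(c["t"]))
  for q,z in [("station",0),("seat",.046),("drive_pin",.052),("clip",0),("clip_mouth",.0025),("clip_tab",.027)]:
    print(q,[(np.round(r["pixel"],1),round(r["p"],2),atz(c,r["pixel"],z)[:2]) for r in bot.landmark_of("wrist",q)[:2]])
a=rect(c,.49,-.155,.026,.07,.0002);b=rect(c,.405,-.253,.005,.05,.0002)
cv2.imwrite("pics/st.png",cv2.hconcat([cv2.resize(a,(500,500)),cv2.resize(b,(300,300)) if 0 else cv2.copyMakeBorder(cv2.resize(b,(300,300)),0,200,0,0,0)])[:,:,::-1])
E
python3 b.py
```

```text
[ 0.4198 -0.2166  0.2076] [ 0.4932 -0.1826  0.3499]
station [(array([235.9,  86.5]), 0.83, array([ 0.4921, -0.1577]))]
seat [(array([230.1,  84.9]), 0.67, array([ 0.4912, -0.1552]))]
drive_pin [(array([251.6,  65.5]), 0.71, array([ 0.5155, -0.1675]))]
clip [(array([276.1, 174. ]), 0.57, array([ 0.4191, -0.2431]))]
clip_mouth [(array([279.7, 167.5]), 0.76, array([ 0.4288, -0.2431])), (array([167.2, 118.1]), 0.43, array([ 0.4275, -0.0992]))]
clip_tab [(array([276.6, 205.3]), 0.93, array([ 0.3906, -0.2556]))]
[ 0.4196 -0.2173  0.2071] [ 0.4933 -0.1844  0.3493]
station [(array([232.8,  86.6]), 0.63, array([ 0.4904, -0.1563])), (array([246.4,  62.1]), 0.23, array([ 0.5199, -0.16  ]))]
seat [(array([227.1,  81.1]), 0.91, array([ 0.4931, -0.153 ]))]
drive_pin [(array([246.9,  61.2]), 0.58, array([ 0.5168, -0.1637]))]
clip [(array([275.2, 170.8]), 0.83, array([ 0.422 , -0.2418]))]
clip_mouth [(array([277.3, 167.5]), 0.93, array([ 0.4273, -0.2419])), (array([163.6, 119.5]), 0.4, array([ 0.4244, -0.0976]))]
clip_tab []
```

View pics/st.png

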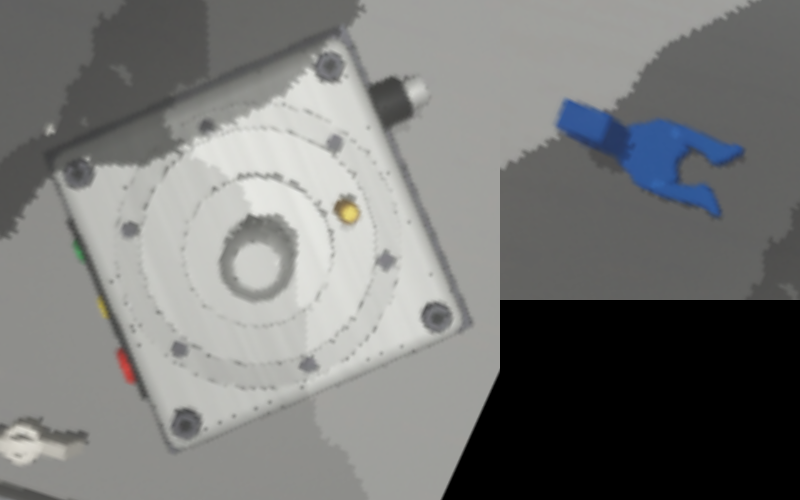

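The close view shows four corner bolts centred on (258,245) with edges at -23°, and the brass pin at (348,212). That puts the station axis at about (0.492, -0.156) with a yaw of -23°. The clip's yaw is about 22.5°. Now for the wheel.

Request:
send_rows(moves=[0.333, -0.987, -0.6, 0, 0, 0, -1, 0.333, -0.987, -0.6, 0, 0, 0, -1, 0.333, -0.987, -0.6, 0, 0, 0, -1, 0.333, -0.987, -0.6, 0, 0, 0, -1, 0.333, -0.987, -0.6, 0, 0, 0, -1, 0.333, -0.987, -0.6, 0, 0, 0, -1, 0, 0, -1, 0, 0, 0, -1, 0, 0, -1, 0, 0, 0, -1])

```text
time: 7.55
ee_pos: [0.4696, -0.3652, 0.0663]
tcp_rot: [-180.0, 0.0, 24.4]
wrist_force: [0.5, -0.7, -0.4]
opening: 0.0856
grasp_force: 0.0
```

Request:
send_rows(moves=[0, 0, -0.9, 0, 0, 0, -1, 0, 0, 0, 0, 0, 0, -1, 0, 0, 0, 0, 0, 0, -1])

```text
time: 7.92
ee_pos: [0.47, -0.3651, 0.0458]
tcp_rot: [180.0, -0.0, 24.5]
wrist_force: [1.0, -0.1, 0.7]
opening: 0.0855
grasp_force: 0.0
```

Run:
```python
from h import *
np.set_printoptions(precision=4,suppress=True)
c=bot.camera("wrist");o=bot.get_obs();print(o["ee_pos"],o["tcp_rot"],o["wrist_force"])
for q,z in [("star_wheel",0),("hub_top",.026)]:
    print(q,[(np.round(r["pixel"],1),round(r["p"],2),atz(c,r["pixel"],z)[:2]) for r in bot.landmark_of("wrist",q)[:2]])
try: print(wheelphase(c,"wrist"))
except Exception as e: print(e)
cv2.imwrite("pics/w2.png",c["color"][:,:,::-1])
```

```text
[ 0.4702 -0.3653  0.0461] [179.9146  -0.0426  24.4557] [-0.2057 -0.2218  0.6555]
star_wheel [(array([256.8, 212.2]), 0.63, array([ 0.4734, -0.3641]))]
hub_top [(array([254.6, 234.3]), 0.81, array([ 0.4692, -0.3645]))]
(array([ 0.4715, -0.3643,  0.012 ]), 0.05077262496948242, np.float64(52.80625197221182), np.float64(0.0034062241554702064))
```

View pics/w2.png

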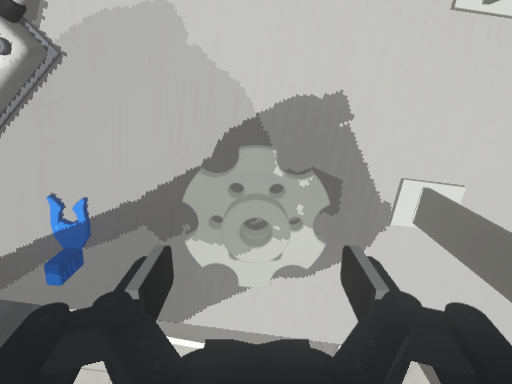

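The view from above the wheel shows the hub at (256,225), midway between the fingers. Lowering and gripping.

Request:
send_rows(moves=[0, 0.01, -0.5, 0, 0, 0, -1, 0, 0, -0.5, 0, 0, 0, -1, 0, 0, -0.4, 0, 0, 0, -1, 0, 0, 0, 0, 0, 0, 0.2, 0, 0, 0, 0, 0, 0, 0.4, 0, 0, 0, 0, 0, 0, 0.6, 0, 0, 0, 0, 0, 0, 1, 0, 0, 0, 0, 0, 0, 1], squeeze=35)

```text
time: 9.12
ee_pos: [0.4699, -0.3649, 0.0104]
tcp_rot: [179.9, -0.0, 24.5]
wrist_force: [-0.5, 0.2, 5.0]
opening: 0.0415
grasp_force: 36.8
```

Request:
send_rows(moves=[0, 0, 0, 0, 0, 0, 1, 0, 0, 0, 0, 0, 0, 1])

```text
time: 9.38
ee_pos: [0.4699, -0.3649, 0.0104]
tcp_rot: [179.9, -0.0, 24.5]
wrist_force: [-0.6, 0.2, 6.1]
opening: 0.0418
grasp_force: 36.8
```

Request:
send_rows(moves=[0, 0, 0.4, 0, 0, 0, 1, 0, 0, 0.8, 0, 0, 0, 1, 0, 0, 1, 0, 0, 0, 1, 0, 0, 1, 0, 0, 0, 1, 0, 0, 1, 0, 0, 0, 1, 0, 0, 0.6, 0, 0, 0, 1, 0, 0, 0, 0, 0, 0, 1])

```text
time: 10.25
ee_pos: [0.47, -0.3649, 0.1306]
tcp_rot: [179.9, -0.0, 24.5]
wrist_force: [0.2, -0.1, -2.9]
opening: 0.0414
grasp_force: 36.1
```

Request:
send_rows(moves=[0.11, 1, 0, 0, 0, -0.268, 1, 0.11, 1, 0, 0, 0, -0.268, 1, 0.11, 1, 0, 0, 0, -0.268, 1, 0.11, 1, 0, 0, 0, -0.268, 1, 0.11, 1, 0, 0, 0, -0.268, 1, 0.11, 1, 0, 0, 0, -0.268, 1, 0.11, 1, 0, 0, 0, -0.267, 1, 0, 0, 0, 0, 0, 0, 1])

```text
time: 11.25
ee_pos: [0.4885, -0.1883, 0.1286]
tcp_rot: [-179.9, 0.1, 8.4]
wrist_force: [0.5, 0.0, -2.5]
opening: 0.042
grasp_force: 36.2
```

```bash
cat > d.py <<'E'
from h import *
np.set_printoptions(precision=4,suppress=True)
for _ in range(2):
  c=bot.camera("wrist");o=bot.get_obs();print(o["ee_pos"],o["tcp_rot"],o["wrist_force"],o["grasp_force"])
  zb=o["ee_pos"][2]-.0104
  for q,z in [("hub_top",.026+zb),("seat",.046),("drive_pin",.052)]:
    print(q,[(np.round(r["pixel"],1),round(r["p"],2),atz(c,r["pixel"],z)[:2]) for r in bot.landmark_of("wrist",q)[:2]])
  try: print(wheelphase(c,"wrist",.012+zb))
  except Exception as e: print(e)
cv2.imwrite("pics/w3.png",c["color"][:,:,::-1])
E
python3 d.py
```

```text
[ 0.4886 -0.1891  0.1288] [-179.9684    0.0729    8.4422] [-0.3522 -1.2219 -1.8611] 36.23697395436466
hub_top [(array([258.3, 263.1]), 0.94, array([ 0.4904, -0.1889]))]
seat [(array([216.3, 185.6]), 0.84, array([ 0.4951, -0.1545]))]
drive_pin [(array([232.7, 163.5]), 0.92, array([ 0.5165, -0.1656]))]
(array([ 0.4909, -0.188 ,  0.1304]), 0.0509654541015625, np.float64(36.767443497764205), np.float64(0.0017582189558002029))
[ 0.4887 -0.1903  0.1295] [-179.9942    0.0247    8.3051] [ 0.3444  0.0676 -2.5145] 36.23667799984105
hub_top [(array([254.4, 263.8]), 0.76, array([ 0.4897, -0.189 ]))]
seat [(array([213.1, 189.4]), 0.56, array([ 0.4915, -0.1542])), (array([221.3, 174.4]), 0.16, array([ 0.505 , -0.1595]))]
drive_pin [(array([232.1, 162.1]), 0.79, array([ 0.5175, -0.1671]))]
(array([ 0.4908, -0.1896,  0.1311]), 0.050892990112304685, np.float64(35.89051485044273), np.float64(0.0018161400149337111))
```

View pics/w3.png

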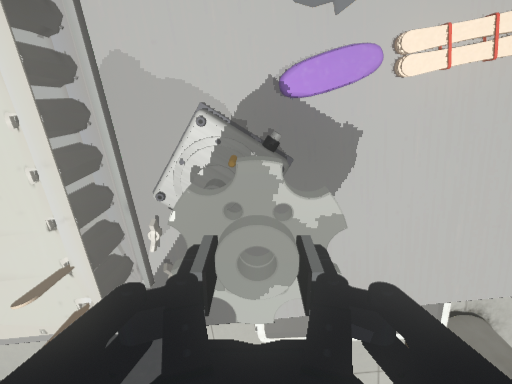

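The view shows the wheel held level. Its hub is at (256,263), the station is ahead with its spindle hole at about (213,187), and the pin is at (232,162). Moving over the axis.

Request:
send_rows(moves=[0.05, 0.67, 0, 0, 0, 0, 1, 0.05, 0.67, 0, 0, 0, 0, 1, 0, 0, -0.5, 0, 0, 0, 1, 0, 0, -0.5, 0, 0, 0, 1, 0, 0, 0, 0, 0, 0, 1])

```text
time: 12.38
ee_pos: [0.4905, -0.156, 0.1031]
tcp_rot: [-179.9, 0.1, 8.3]
wrist_force: [-0.2, 0.1, -2.5]
opening: 0.0422
grasp_force: 36.3
```

Request:
send_rows(moves=[0, 0, -0.16, 0, 0, 0, 1, 0, 0, -0.16, 0, 0, 0, 1, 0, 0, -0.16, 0, 0, 0, 1])

```text
time: 12.75
ee_pos: [0.4914, -0.1563, 0.0926]
tcp_rot: [180.0, -0.0, 8.3]
wrist_force: [0.0, -1.0, -3.1]
opening: 0.0417
grasp_force: 36.3
```

Request:
send_rows(moves=[0, 0, -0.1, 0, 0, 0, 1, 0, 0, -0.1, 0, 0, 0, 1, 0, 0, 0, 0, 0, 0, 1])

```text
time: 13.12
ee_pos: [0.4913, -0.1561, 0.0876]
tcp_rot: [-180.0, 0.0, 8.3]
wrist_force: [-0.4, 0.3, -2.1]
opening: 0.0416
grasp_force: 36.3
```

Request:
send_rows(moves=[0, 0, -0.1, 0, 0, 0, 1, 0, 0, -0.1, 0, 0, 0, 1, 0, 0, 0, 0, 0, 0, 1])

```text
time: 13.5
ee_pos: [0.4912, -0.1561, 0.0825]
tcp_rot: [-180.0, 0.0, 8.3]
wrist_force: [-0.1, 0.9, -2.4]
opening: 0.0419
grasp_force: 36.3
```

Request:
send_rows(moves=[0, 0, -0.1, 0, 0, 0, 1, 0, 0, -0.1, 0, 0, 0, 1, 0, 0, -0.1, 0, 0, 0, 1, 0, 0, -0.1, 0, 0, 0, 1, 0, 0, 0, 0, 0, 0, 1])

```text
time: 14.12
ee_pos: [0.4913, -0.1561, 0.0725]
tcp_rot: [-180.0, 0.0, 8.3]
wrist_force: [-0.5, -0.9, -3.0]
opening: 0.0421
grasp_force: 36.3
```

Request:
send_rows(moves=[0, 0, -0.1, 0, 0, 0, 1, 0, 0, -0.1, 0, 0, 0, 1, 0, 0, 0, 0, 0, 0, 1])

```text
time: 14.5
ee_pos: [0.4912, -0.1561, 0.0675]
tcp_rot: [-180.0, 0.0, 8.3]
wrist_force: [-0.1, 0.2, -1.7]
opening: 0.0425
grasp_force: 36.3
```

Request:
send_rows(moves=[0, 0, -0.08, 0, 0, 0, 1, 0, 0, 0, 0, 0, 0, 1])

```text
time: 14.75
ee_pos: [0.4913, -0.1562, 0.0656]
tcp_rot: [-180.0, 0.0, 8.3]
wrist_force: [-0.2, -0.3, -2.4]
opening: 0.0422
grasp_force: 36.3
```

Request:
send_rows(moves=[0, 0, -0.08, 0, 0, 0, 1, 0, 0, 0, 0, 0, 0, 1])

```text
time: 15.0
ee_pos: [0.4913, -0.1561, 0.0636]
tcp_rot: [-180.0, 0.0, 8.3]
wrist_force: [0.9, -0.1, -1.7]
opening: 0.0417
grasp_force: 36.3
```

Request:
send_rows(moves=[0, 0, -0.06, 0, 0, 0, 1, 0, 0, 0, 0, 0, 0, 1])

```text
time: 15.25
ee_pos: [0.4913, -0.1562, 0.0622]
tcp_rot: [-180.0, 0.0, 8.3]
wrist_force: [0.4, 0.1, -2.4]
opening: 0.0416
grasp_force: 36.3
```

Request:
send_rows(moves=[0, 0, -0.06, 0, 0, 0, 1, 0, 0, 0, 0, 0, 0, 1])

```text
time: 15.5
ee_pos: [0.4913, -0.1561, 0.0606]
tcp_rot: [-180.0, 0.0, 8.3]
wrist_force: [0.7, 0.1, -2.4]
opening: 0.0418
grasp_force: 36.3
```

Request:
send_rows(moves=[0, 0, -0.06, 0, 0, 0, 1, 0, 0, 0, 0, 0, 0, 1])

```text
time: 15.75
ee_pos: [0.4913, -0.1561, 0.0591]
tcp_rot: [-180.0, 0.0, 8.3]
wrist_force: [-0.5, 0.2, -2.4]
opening: 0.0413
grasp_force: 36.3
```

Request:
send_rows(moves=[0, 0, -0.06, 0, 0, 0, 1, 0, 0, 0, 0, 0, 0, 1])

```text
time: 16.0
ee_pos: [0.4913, -0.1561, 0.0577]
tcp_rot: [-180.0, 0.0, 8.3]
wrist_force: [-1.2, 0.4, -2.5]
opening: 0.042
grasp_force: 36.3
```

Underside is about 47.3 mm with no contact yet, so the pin is inside a hole.

Request:
send_rows(moves=[0, 0, -0.04, 0, 0, 0, 1, 0, 0, 0, 0, 0, 0, 1])

```text
time: 16.25
ee_pos: [0.4914, -0.1561, 0.0567]
tcp_rot: [-180.0, 0.0, 8.3]
wrist_force: [0.2, 0.3, -2.1]
opening: 0.042
grasp_force: 36.3
```

Request:
send_rows(moves=[0, 0, -0.03, 0, 0, 0, 1, 0, 0, 0, 0, 0, 0, 1])

```text
time: 16.5
ee_pos: [0.4915, -0.1562, 0.0564]
tcp_rot: [180.0, -0.0, 8.3]
wrist_force: [-1.7, 0.3, 2.1]
opening: 0.0418
grasp_force: 36.6
```

Request:
send_rows(moves=[0, 0, 0, 0, 0, 0, 0, 0, 0, 0, 0, 0, 0, -0.4, 0, 0, 0, 0, 0, 0, -0.6, 0, 0, 0.1, 0, 0, 0, -0.6, 0, 0, 0.8, 0, 0, 0, -0.6, 0, 0, 1, 0, 0, 0, -0.6, 0, 0, 0.6, 0, 0, 0, -0.6, 0, 0, 0, 0, 0, 0, 1])

```text
time: 17.5
ee_pos: [0.492, -0.1563, 0.1195]
tcp_rot: [180.0, -0.1, 8.3]
wrist_force: [0.2, 0.3, -0.1]
opening: 0.0519
grasp_force: 0.0
```

```bash
cat > e.py <<'E'
from h import *
np.set_printoptions(precision=4,suppress=True)
c=bot.camera("wrist");o=bot.get_obs();print(o["ee_pos"],o["tcp_rot"],o["wrist_force"],o["opening"])
for q,z in [("hub_top",.072)]:
    print(q,[(np.round(r["pixel"],1),round(r["p"],2),atz(c,r["pixel"],z)[:2]) for r in bot.landmark_of("wrist",q)[:2]])
cv2.imwrite("pics/w4.png",c["color"][:,:,::-1])
E
python3 e.py
```

```text
[ 0.4915 -0.1562  0.1184] [179.9905  -0.0217   8.3406] [-0.1512  0.1031 -0.7985] 0.043530503003115985
hub_top [(array([256.4, 217.1]), 0.83, array([ 0.4912, -0.1564])), (array([205.5, 284.9]), 0.5, array([ 0.4302, -0.1261]))]
```

View pics/w4.png

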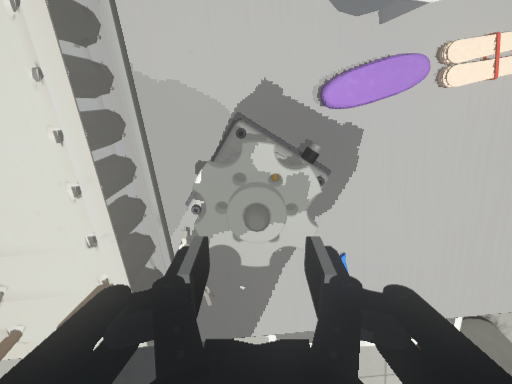

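The view shows the wheel seated with the spindle through the hub at (257,216), and brass visible in the hole at (275,178). Next I feel for the spindle tip with the shut fingers.

Request:
send_rows(moves=[0, 0, 0, 0, 0, 0, 1, 0, 0, -0.2, 0, 0, 0, 1, 0, 0, -0.4, 0, 0, 0, 1, 0, 0, -0.4, 0, 0, 0, 1, 0, 0, -0.08, 0, 0, 0, 1, 0, 0, 0, 0, 0, 0, 1])

```text
time: 18.35
ee_pos: [0.4912, -0.1561, 0.0913]
tcp_rot: [-180.0, 0.0, 8.3]
wrist_force: [-0.1, 0.0, 0.2]
opening: 0.0
grasp_force: 0.0
```

Request:
send_rows(moves=[0, 0, -0.06, 0, 0, 0, 1, 0, 0, -0.04, 0, 0, 0, 1, 0, 0, 0, 0, 0, 0, 1])

```text
time: 18.73
ee_pos: [0.4914, -0.1562, 0.0891]
tcp_rot: [180.0, -0.0, 8.3]
wrist_force: [-0.3, 0.2, -0.1]
opening: -0.0001
grasp_force: 0.0
```

Request:
send_rows(moves=[0, 0, -0.04, 0, 0, 0, 1, 0, 0, -0.04, 0, 0, 0, 1, 0, 0, 0, 0, 0, 0, 1])

```text
time: 19.1
ee_pos: [0.4913, -0.1561, 0.0869]
tcp_rot: [-180.0, 0.0, 8.3]
wrist_force: [-0.1, -0.2, 0.2]
opening: 0.0002
grasp_force: 0.0
```

Request:
send_rows(moves=[0, 0, -0.04, 0, 0, 0, 1, 0, 0, -0.04, 0, 0, 0, 1, 0, 0, 0, 0, 0, 0, 1])

```text
time: 19.48
ee_pos: [0.4913, -0.1561, 0.0849]
tcp_rot: [-180.0, 0.0, 8.3]
wrist_force: [1.1, 0.0, 0.1]
opening: -0.0001
grasp_force: 0.0
```

Request:
send_rows(moves=[0, 0, -0.04, 0, 0, 0, 1, 0, 0, 0, 0, 0, 0, 1])

```text
time: 19.73
ee_pos: [0.4913, -0.1562, 0.0839]
tcp_rot: [-180.0, 0.0, 8.3]
wrist_force: [0.1, -0.5, 0.6]
opening: 0.0001
grasp_force: 0.0
```

Request:
send_rows(moves=[0, 0, -0.04, 0, 0, 0, 1, 0, 0, 0, 0, 0, 0, 1])

```text
time: 19.98
ee_pos: [0.4914, -0.1562, 0.083]
tcp_rot: [-180.0, 0.0, 8.3]
wrist_force: [0.3, -0.0, -0.4]
opening: 0.0002
grasp_force: 0.0
```

Request:
send_rows(moves=[0, 0, -0.04, 0, 0, 0, 1, 0, 0, 0, 0, 0, 0, 1])

```text
time: 20.23
ee_pos: [0.4914, -0.1562, 0.0829]
tcp_rot: [180.0, -0.0, 8.3]
wrist_force: [-2.3, 0.5, 6.1]
opening: -0.0
grasp_force: 3.5
```

Request:
send_rows(moves=[0, 0, -0.04, 0, 0, 0, 1, 0, 0, 0, 0, 0, 0, 1])

```text
time: 20.48
ee_pos: [0.4915, -0.1562, 0.0828]
tcp_rot: [180.0, -0.1, 8.3]
wrist_force: [-5.9, 1.9, 13.3]
opening: 0.0003
grasp_force: 7.1
```

Request:
send_rows(moves=[0, 0, -0.03, 0, 0, 0, 1, 0, 0, 0, 0, 0, 0, 1])

```text
time: 20.72
ee_pos: [0.4916, -0.1563, 0.0828]
tcp_rot: [179.9, -0.1, 8.3]
wrist_force: [-8.0, 2.9, 19.7]
opening: 0.0
grasp_force: 9.8
```

Spindle tip is at z ≈ 82.9 mm, so the groove spans 64.4–70.9 mm and the clip's underside should be at about 65.1 mm. Now fetching the clip.

Request:
send_rows(moves=[0, 0, 1, 0, 0, 0, 1, 0, 0, 1, 0, 0, 0, -1, -0.81, -0.82, 0.4, 0, 0, 0.33, -1, -0.81, -0.82, 0, 0, 0, 0.33, -1, -0.81, -0.82, 0, 0, 0, 0.33, -1, -0.81, -0.82, 0, 0, 0, 0.33, -1, -0.81, -0.82, -0.8, 0, 0, 0.33, -1, 0, 0, -0.8, 0, 0, 0, -1])

```text
time: 21.72
ee_pos: [0.3892, -0.2599, 0.1]
tcp_rot: [180.0, -0.0, 22.4]
wrist_force: [-0.3, 0.3, -0.4]
opening: 0.0856
grasp_force: 0.0
```

Request:
send_rows(moves=[0, 0, -0.8, 0, 0, 0, -1, 0, 0, 0, 0, 0, 0, -1])

```text
time: 21.98
ee_pos: [0.3893, -0.2582, 0.0791]
tcp_rot: [-179.9, 0.1, 22.5]
wrist_force: [0.4, 0.2, 0.2]
opening: 0.0853
grasp_force: 0.0
```

```bash
cat > f.py <<'E'
from h import *
np.set_printoptions(precision=4,suppress=True)
c=bot.camera("wrist");o=bot.get_obs();print(o["ee_pos"],o["tcp_rot"],o["wrist_force"],o["opening"])
for q,z in [("clip_tab",.027),("clip_mouth",.0025),("clip",0)]:
    print(q,[(np.round(r["pixel"],1),round(r["p"],2),atz(c,r["pixel"],z)[:2]) for r in bot.landmark_of("wrist",q)[:2]])
cv2.imwrite("pics/w5.png",cv2.hconcat([c["color"][150:,100:420,::-1],cv2.resize(rect(c,.41,-.25,.005,.05,.0003),(234,234))[:,:,::-1]]))
E
python3 f.py
```

```text
[ 0.3899 -0.2585  0.0802] [-179.9584    0.0293   22.5191] [0.3109 0.2738 0.6689] 0.08614375939912984
clip_tab []
clip_mouth [(array([259. , 146.4]), 0.59, array([ 0.4307, -0.2432]))]
clip [(array([254.9, 158.1]), 0.96, array([ 0.4208, -0.2439])), (array([258.8, 148.2]), 0.31, array([ 0.429 , -0.2437]))]
```

View pics/w5.png

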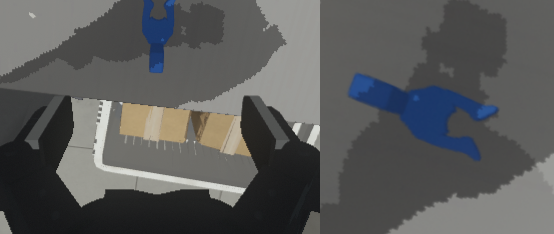

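The view shows the clip's tab (crop 156,60) and mouth (160,5), with the axis about 3° clockwise of the tool, so its yaw is 19°. I'll turn slightly and lower.

Request:
send_rows(moves=[-0.02, 0, -0.9, 0, 0, -0.35, -1, -0.02, 0, -0.9, 0, 0, 0, -1, 0, 0, -0.8, 0, 0, 0, -1, 0, 0, -0.28, 0, 0, 0, -1, 0, 0, 0, 0, 0, 0, 0, 0, 0, 0, 0, 0, 0, 0.5, 0, 0, 0, 0, 0, 0, 1, 0, 0, 0, 0, 0, 0, 1], squeeze=60)

```text
time: 23.18
ee_pos: [0.3893, -0.2588, 0.0087]
tcp_rot: [180.0, -0.0, 19.5]
wrist_force: [0.6, -0.5, -0.2]
opening: 0.0119
grasp_force: 0.0
```

Request:
send_rows(moves=[0, 0, 0, 0, 0, 0, 1, 0, 0, 0, 0, 0, 0, 1, 0, 0, 0, 0, 0, 0, 1], squeeze=90)

```text
time: 23.55
ee_pos: [0.3894, -0.2589, 0.0089]
tcp_rot: [180.0, -0.0, 19.5]
wrist_force: [-0.7, -0.7, 5.6]
opening: 0.0075
grasp_force: 89.2
```

```bash
cat > g.py <<'E'
from h import *
import sys
np.set_printoptions(precision=4,suppress=True)
z=float(sys.argv[1])
for _ in range(2):
  c=bot.camera("wrist");o=bot.get_obs();print(o["ee_pos"],o["tcp_rot"],o["wrist_force"],o["opening"])
  R=cv2.Rodrigues(np.array([0,0,np.deg2rad(o["tcp_rot"][2])]))[0]
  for q,dz in [("clip_mouth",.0025),("clip",0)]:
    print(q,[(np.round(r["pixel"],1),round(r["p"],2),(R.T@(atz(c,r["pixel"],z+dz)-o["ee_pos"]))[:2]) for r in bot.landmark_of("wrist",q)[:1]])
  h=cv2.cvtColor(c["color"],cv2.COLOR_RGB2HSV);M=cv2.inRange(h,(105,120,30),(130,255,255))
  # tip rows in tool frame: rect about expected origin
  t=o["ee_pos"]+R@[.032,0,0];W=rect(c,t[0],t[1],z+.005,.03,.0002,img=M)>127
  v,u=np.nonzero(W);P=(np.stack([u,v],1)-150)*.0002@R[:2,:2]+[.032,0]
  P=P[P[:,0]>.018]
  print("front",np.percentile(P[:,0],99.5)if len(P) else 0,"y mid by x:",[(round(a,3),round((P[k,1].min()+P[k,1].max())/2,4),round(np.ptp(P[k,1]),4)) for a in np.arange(.02,.046,.004) for k in [abs(P[:,0]-a)<.0015] if k.any()])
cv2.imwrite(f"pics/{sys.argv[2]}.png",c["color"][:,:,::-1])
E
python3 g.py 0 w6
```

```text
[ 0.3894 -0.2589  0.0089] [179.9523  -0.0324  19.5119] [-0.6577  1.1804  6.3798] 0.0076545725544569935
clip_mouth [(array([257.7, 168.5]), 0.67, array([ 0.0442, -0.0008]))]
clip [(array([254.7, 186.7]), 0.7, array([0.0335, 0.0008]))]
front 0.04579033508563315 y mid by x: [(np.float64(0.02), np.float64(-0.0002), np.float64(0.0237)), (np.float64(0.024), np.float64(-0.0002), np.float64(0.0246)), (np.float64(0.028), np.float64(-0.0002), np.float64(0.0244)), (np.float64(0.032), np.float64(0.0001), np.float64(0.0237)), (np.float64(0.036), np.float64(-0.0001), np.float64(0.023)), (np.float64(0.04), np.float64(0.0001), np.float64(0.0229)), (np.float64(0.044), np.float64(0.0003), np.float64(0.0245))]
[ 0.3894 -0.2589  0.0089] [179.954   -0.0315  19.5117] [-1.1473  0.0245  5.5028] 0.0074395970428626935
clip_mouth [(array([256.4, 169.6]), 0.56, array([ 0.0437, -0.0001]))]
clip [(array([255.8, 187.5]), 0.67, array([0.0331, 0.0002]))]
front 0.045723643246505054 y mid by x: [(np.float64(0.02), np.float64(-0.0002), np.float64(0.0237)), (np.float64(0.024), np.float64(-0.0002), np.float64(0.0246)), (np.float64(0.028), np.float64(-0.0002), np.float64(0.0245)), (np.float64(0.032), np.float64(0.0001), np.float64(0.0237)), (np.float64(0.036), np.float64(-0.0001), np.float64(0.023)), (np.float64(0.04), np.float64(0.0001), np.float64(0.0229)), (np.float64(0.044), np.float64(0.0003), np.float64(0.0246))]
```

The clip is gripped straight, with its front 45.8 mm ahead of the TCP, so its origin is at +32.7 mm and its underside at TCP z − 8.9 mm. Lifting and going before the hub.

Request:
send_rows(moves=[0, 0, 0.4, 0, 0, 0, 1, 0, 0, 1, 0, 0, 0, 1, 0, 0, 1, 0, 0, 0, 1, 0, 0, 1, 0, 0, 0, 1, 0.45, 0.8, 0, 0, 0, 0, 1, 0.45, 0.8, 0, 0, 0, 0, 1, 0.45, 0.8, 0, 0, 0, 0, 1, 0.45, 0.8, 0, 0, 0, 0, 1])

```text
time: 24.85
ee_pos: [0.4344, -0.178, 0.0937]
tcp_rot: [180.0, -0.0, 19.5]
wrist_force: [0.5, -0.9, 0.3]
opening: 0.0077
grasp_force: 88.5
```

Request:
send_rows(moves=[0, 0, 0, 0, 0, 0, 1])

```text
time: 24.98
ee_pos: [0.4345, -0.1778, 0.0936]
tcp_rot: [-180.0, -0.0, 19.6]
wrist_force: [-0.4, -1.0, -1.0]
opening: 0.0075
grasp_force: 88.5
```

Run:
```python
from h import *
np.set_printoptions(precision=4,suppress=True)
for _ in range(2):
  c=bot.camera("wrist");o=bot.get_obs();zc=o["ee_pos"][2]-.0089
  print(o["ee_pos"],o["tcp_rot"],o["wrist_force"],o["opening"])
  R=cv2.Rodrigues(np.array([0,0,np.deg2rad(o["tcp_rot"][2])]))[0]
  for q,z in [("clip_mouth",zc+.0025),("clip",zc),("hub_top",.072)]:
    print(q,[(np.round(r["pixel"],1),round(r["p"],2),(R.T@(atz(c,r["pixel"],z)-o["ee_pos"]))[:2]) for r in bot.landmark_of("wrist",q)[:1]])
cv2.imwrite("pics/w7.png",c["color"][:,:,::-1])
```

```text
[ 0.4342 -0.1784  0.0935] [179.9914   0.0076  19.59  ] [ 1.0909 -0.7171 -0.7498] 0.0077179846026428954
clip_mouth [(array([255.6, 170.6]), 0.66, array([0.0437, 0.0008]))]
clip [(array([256.6, 188.8]), 0.6, array([0.0329, 0.0003]))]
hub_top [(array([253.1, 129.1]), 0.77, array([0.0634, 0.0022]))]
[ 0.4338 -0.1792  0.0934] [179.9959   0.0059  19.4662] [-0.368   0.3702 -0.7773] 0.007410585582972004
clip_mouth [(array([255.3, 167.5]), 0.83, array([0.0448, 0.0005]))]
clip [(array([253.8, 186.6]), 0.85, array([0.0336, 0.0013]))]
hub_top [(array([252.8, 132. ]), 0.58, array([0.0613, 0.0019]))]
```

View pics/w7.png

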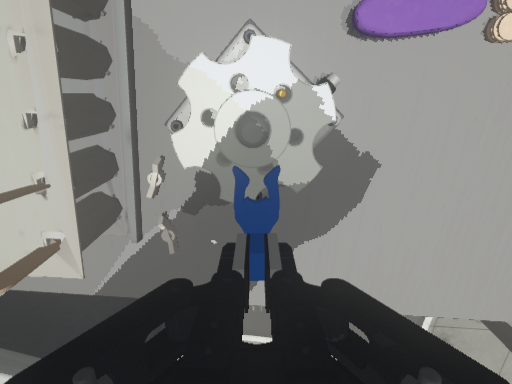

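The view shows the clip's mouth at (256,172) just before the hub, with the spindle at (253,129). It is about 1.7 mm off sideways, which I'll correct before lowering.

Request:
send_rows(moves=[0.15, 0.12, 0, 0, 0, 0, 1, 0, 0, -0.22, 0, 0, 0, 1, 0, 0, -0.22, 0, 0, 0, 1, 0, 0, 0, 0, 0, 0, 1])

```text
time: 25.88
ee_pos: [0.4375, -0.1755, 0.0815]
tcp_rot: [-180.0, 0.1, 19.5]
wrist_force: [0.5, 0.5, 0.1]
opening: 0.0078
grasp_force: 88.5
```

Request:
send_rows(moves=[0, 0, -0.06, 0, 0, 0, 1, 0, 0, -0.06, 0, 0, 0, 1, 0, 0, 0, 0, 0, 0, 1])

```text
time: 26.25
ee_pos: [0.4379, -0.1757, 0.0794]
tcp_rot: [180.0, -0.0, 19.5]
wrist_force: [-0.2, 0.0, 1.0]
opening: 0.0074
grasp_force: 88.7
```

Request:
send_rows(moves=[0, 0, -0.06, 0, 0, 0, 1, 0, 0, -0.06, 0, 0, 0, 1, 0, 0, 0, 0, 0, 0, 1])

```text
time: 26.62
ee_pos: [0.438, -0.1757, 0.0763]
tcp_rot: [180.0, -0.0, 19.5]
wrist_force: [0.0, 0.3, 3.1]
opening: 0.0075
grasp_force: 88.9
```

Request:
send_rows(moves=[0, 0, -0.06, 0, 0, 0, 1, 0, 0, -0.05, 0, 0, 0, 1, 0, 0, 0, 0, 0, 0, 1])

```text
time: 27.0
ee_pos: [0.438, -0.1757, 0.0736]
tcp_rot: [180.0, -0.0, 19.5]
wrist_force: [-1.0, -1.3, 4.6]
opening: 0.0078
grasp_force: 89.2
```

Run:
```python
from h import *
np.set_printoptions(precision=4,suppress=True)
o=bot.get_obs();print(o["ee_pos"],o["tcp_rot"],o["wrist_force"],o["torque"])
c=bot.camera("side");o=bot.get_obs();print(o["ee_pos"],o["wrist_force"])
p=proj(c,[.49,-.156,.06]).astype(int);print(p)
w=c["color"][p[1]-45:p[1]+45,p[0]-60:p[0]+60,::-1]
cv2.imwrite("pics/s8.png",cv2.resize(w,None,fx=6,fy=6,interpolation=cv2.INTER_CUBIC))
```

```text
[ 0.438  -0.1757  0.0736] [179.9871  -0.0087  19.5092] [-1.0239 -1.3447  4.6398] [-0.0774  0.0629  0.0013]
[ 0.4379 -0.1757  0.0736] [-0.6728 -1.2538  3.8849]
[272 206]
```

View pics/s8.png

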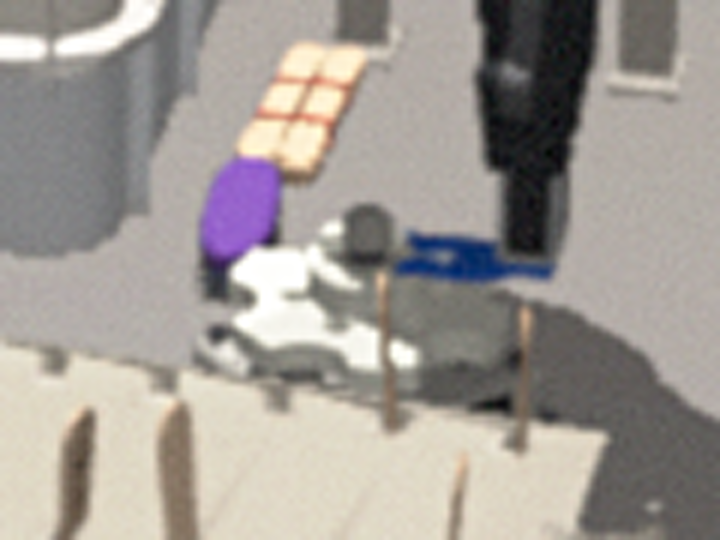

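The view shows the clip level on the hub beside the spindle. Pushing in gently now, watching the force.

Request:
send_rows(moves=[0.075, 0.027, 0, 0, 0, 0, 1, 0.075, 0.027, 0, 0, 0, 0, 1, 0.075, 0.027, 0, 0, 0, 0, 1, 0, 0, 0, 0, 0, 0, 1])

```text
time: 27.55
ee_pos: [0.4438, -0.1735, 0.0735]
tcp_rot: [-180.0, -0.0, 19.5]
wrist_force: [-0.4, -0.8, 4.6]
opening: 0.0077
grasp_force: 89.2
```

Request:
send_rows(moves=[0.075, 0.027, 0, 0, 0, 0, 1, 0.075, 0.027, 0, 0, 0, 0, 1, 0, 0, 0, 0, 0, 0, 1])

```text
time: 27.92
ee_pos: [0.4474, -0.1722, 0.0735]
tcp_rot: [-180.0, -0.0, 19.5]
wrist_force: [-1.2, -0.0, 4.9]
opening: 0.0076
grasp_force: 89.2
```

Request:
send_rows(moves=[0.056, 0.02, 0, 0, 0, 0, 1, 0.056, 0.02, 0, 0, 0, 0, 1, 0, 0, 0, 0, 0, 0, 1])

```text
time: 28.3
ee_pos: [0.4502, -0.1712, 0.0735]
tcp_rot: [180.0, -0.0, 19.5]
wrist_force: [-0.7, -0.1, 3.7]
opening: 0.0076
grasp_force: 89.2
```

Request:
send_rows(moves=[0.056, 0.02, 0, 0, 0, 0, 1, 0, 0, 0, 0, 0, 0, 1])

```text
time: 28.55
ee_pos: [0.4512, -0.1709, 0.0734]
tcp_rot: [-180.0, 0.0, 19.5]
wrist_force: [-3.9, -3.0, 4.5]
opening: 0.0075
grasp_force: 89.1
```

Request:
send_rows(moves=[0.056, 0.02, 0, 0, 0, 0, 1, 0, 0, 0, 0, 0, 0, 1])

```text
time: 28.8
ee_pos: [0.4524, -0.1703, 0.0733]
tcp_rot: [-180.0, 0.1, 19.5]
wrist_force: [-3.9, -2.3, 3.9]
opening: 0.0072
grasp_force: 89.2
```

Request:
send_rows(moves=[0.04, 0.014, 0, 0, 0, 0, 1, 0, 0, 0, 0, 0, 0, 1])

```text
time: 29.05
ee_pos: [0.4535, -0.17, 0.0734]
tcp_rot: [-180.0, 0.0, 19.5]
wrist_force: [-3.9, -1.9, 4.5]
opening: 0.0074
grasp_force: 89.2
```

Request:
send_rows(moves=[0.056, 0.02, 0, 0, 0, 0, 1, 0, 0, 0, 0, 0, 0, 1])

```text
time: 29.3
ee_pos: [0.4552, -0.1694, 0.0734]
tcp_rot: [-180.0, 0.0, 19.5]
wrist_force: [-1.9, -1.2, 3.7]
opening: 0.0077
grasp_force: 89.0
```

Request:
send_rows(moves=[0.056, 0.02, 0, 0, 0, 0, 1, 0, 0, 0, 0, 0, 0, 1])

```text
time: 29.55
ee_pos: [0.457, -0.1688, 0.0736]
tcp_rot: [-180.0, -0.0, 19.5]
wrist_force: [-0.5, -1.0, 3.3]
opening: 0.0075
grasp_force: 89.1
```

Request:
send_rows(moves=[0.056, 0.02, 0, 0, 0, 0, 1, 0, 0, 0, 0, 0, 0, 1])

```text
time: 29.8
ee_pos: [0.4585, -0.1683, 0.0736]
tcp_rot: [180.0, -0.0, 19.5]
wrist_force: [-0.4, 0.2, 3.6]
opening: 0.0077
grasp_force: 89.1
```

Request:
send_rows(moves=[0.056, 0.02, 0, 0, 0, 0, 1, 0, 0, 0, 0, 0, 0, 1])

```text
time: 30.05
ee_pos: [0.4597, -0.1679, 0.0736]
tcp_rot: [180.0, -0.0, 19.5]
wrist_force: [0.2, 0.5, 3.5]
opening: 0.0079
grasp_force: 89.1
```

Request:
send_rows(moves=[0.03, 0.011, 0, 0, 0, 0, 1, 0, 0, 0, 0, 0, 0, 1])

```text
time: 30.3
ee_pos: [0.4603, -0.1676, 0.0736]
tcp_rot: [180.0, -0.0, 19.5]
wrist_force: [-1.2, 1.2, 4.7]
opening: 0.0075
grasp_force: 89.1
```

Request:
send_rows(moves=[0.03, 0.011, 0, 0, 0, 0, 1, 0, 0, 0, 0, 0, 0, 1])

```text
time: 30.55
ee_pos: [0.461, -0.1674, 0.0735]
tcp_rot: [-180.0, -0.0, 19.5]
wrist_force: [-0.1, -0.2, 4.5]
opening: 0.0075
grasp_force: 89.1
```

Request:
send_rows(moves=[0.03, 0.011, 0, 0, 0, 0, 1, 0, 0, 0, 0, 0, 0, 1])

```text
time: 30.8
ee_pos: [0.4617, -0.1671, 0.0735]
tcp_rot: [180.0, 0.0, 19.5]
wrist_force: [-0.8, 0.2, 4.0]
opening: 0.0078
grasp_force: 89.2
```

Request:
send_rows(moves=[0.03, 0.011, 0, 0, 0, 0, 1, 0, 0, 0, 0, 0, 0, 1])

```text
time: 31.05
ee_pos: [0.462, -0.167, 0.0734]
tcp_rot: [-180.0, 0.1, 19.5]
wrist_force: [-3.5, -1.7, 5.2]
opening: 0.0077
grasp_force: 89.2
```

Request:
send_rows(moves=[0.022, 0.008, 0, 0, 0, 0, 1, 0, 0, 0, 0, 0, 0, 1])

```text
time: 31.3
ee_pos: [0.4621, -0.1669, 0.0734]
tcp_rot: [180.0, 0.1, 19.5]
wrist_force: [-7.0, -2.3, 6.9]
opening: 0.0078
grasp_force: 89.4
```

Request:
send_rows(moves=[-0.025, -0.009, 0.03, 0, 0, 0, 1, 0, 0, 0.02, 0, 0, 0, 1, 0, 0, 0, 0, 0, 0, 1])

```text
time: 31.68
ee_pos: [0.4621, -0.1669, 0.0746]
tcp_rot: [-180.0, 0.0, 19.5]
wrist_force: [-3.9, -2.2, 2.6]
opening: 0.0076
grasp_force: 88.9
```

Request:
send_rows(moves=[0, 0, 0.02, 0, 0, 0, 1, 0, 0, 0, 0, 0, 0, 1], squeeze=20)

```text
time: 31.92
ee_pos: [0.4621, -0.1669, 0.0749]
tcp_rot: [-180.0, 0.0, 19.5]
wrist_force: [-4.6, -2.4, -0.1]
opening: 0.0076
grasp_force: 88.5
```

Request:
send_rows(moves=[0, 0, 0, 0, 0, 0, 0.6, 0, 0, 0, 0, 0, 0, 0.2, 0, 0, 0, 0, 0, 0, 0, 0, 0, 0, 0, 0, 0, 0, 0, 0, 0.2, 0, 0, 0, 0, 0, 0, 0.8, 0, 0, 0, 0, 0, 0, 1, 0, 0, 0, 0, -0.6, -0.2, 0.6, 0, 0, 0, 0])

```text
time: 32.92
ee_pos: [0.4476, -0.1719, 0.1416]
tcp_rot: [180.0, -0.1, 19.6]
wrist_force: [0.8, -0.2, -0.1]
opening: 0.0426
grasp_force: 0.0
```

Run:
```python
from h import *
np.set_printoptions(precision=4,suppress=True)
c=bot.camera("wrist");o=bot.get_obs();print(o["ee_pos"],o["tcp_rot"],o["wrist_force"],o["opening"])
h=[]
for q,z in [("clip_mouth",.068),("clip",.066),("clip_tab",.093),("hub_top",.066)]:
    print(q,[(np.round(r["pixel"],1),round(r["p"],2),atz(c,r["pixel"],z)) for r in bot.landmark_of("wrist",q)[:1]])
p=proj(c,[.49,-.156,.07]).astype(int);print(p)
a=c["color"][max(p[1]-100,0):p[1]+100,p[0]-100:p[0]+100,::-1]
s=bot.camera("side");p=proj(s,[.49,-.156,.06]).astype(int)
b=s["color"][p[1]-35:p[1]+35,p[0]-35:p[0]+35,::-1]
cv2.imwrite("pics/fin.png",cv2.hconcat([cv2.resize(a,(400,400)),cv2.resize(b,(400,400),interpolation=cv2.INTER_CUBIC)]))
```

```text
[ 0.4462 -0.1726  0.1433] [179.9026  -0.075   19.5266] [ 1.1176 -0.5906  2.8346] 0.042717269816875326
clip_mouth [(array([254. , 126.3]), 0.91, array([ 0.5029, -0.1506,  0.068 ]))]
clip [(array([253.1, 141.4]), 0.84, array([ 0.4921, -0.1537,  0.066 ]))]
clip_tab [(array([255.5, 193.3]), 0.93, array([ 0.463, -0.166,  0.093]))]
hub_top [(array([253.2, 145. ]), 0.68, array([ 0.4896, -0.1546,  0.066 ]))]
[255 146]
```

View pics/fin.png

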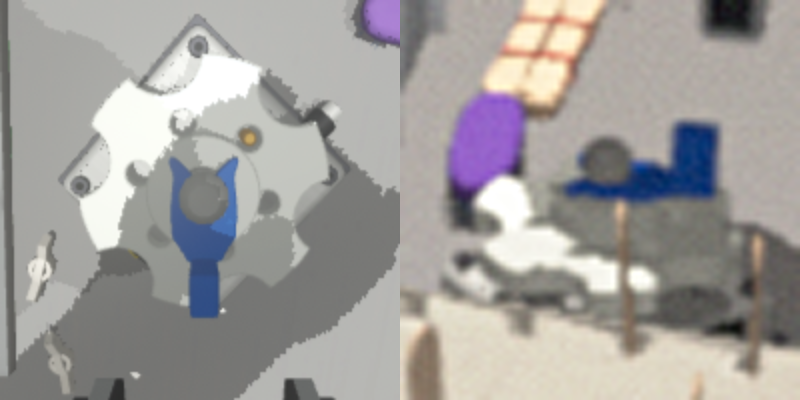

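The view shows the clip home around the spindle at (203,195), level, with the wheel held down, the pin in its hole and the fingers clear. Handing in.

```bash
python3 -c "
from workcell import bot
print(bot.job_done())"
```

```text
the job is handed in; nothing more can be done
None
```

The star wheel is seated on the spindle with the drive pin in one of its holes, and the clip is pushed home in the groove, holding it down; the job is handed in at about 33 s, though no verdict came back.

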